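Score the seam of a gummed glue box, break its lid free and hold it ajar to vent

ROBOT

A 7-joint arm with a two-finger parallel gripper is mounted at the origin on the work surface. World frame = base frame: x ahead of the robot, y to its left, z up, the work surface at z = 0. Lengths are in m, angles in degrees, forces in N, time in s.
With the tool pointing down it reaches from about 0.4 to 0.875 m from the base axis. Payload 19.3 kg.
Tool frame: the origin (TCP) lies midway between the tips of the shut fingers; the grasp point (between the pads) lies 19 mm behind it; x points along the fingers, z is the direction in which the jaws open and shut, and the axes are right-handed (so a half turn about x gives the same grasp; the last joint's range is limited). The gripper opens to 85 mm and grips with 20 to 120 N. Pads are 22 mm wide; open, the fingers measure 114 mm over their backs; the gripper's body (76 mm by 85 mm) begins 54 mm behind the grasp point. The pads swing forward as they close: fully open they stand 13 mm farther back than shut.
Start: joints at [61.238, 29.874, -2.08, 91.645, 1.215, 58.505, -6.463], TCP at [0.262, -0.568, 0.231] pointing down, gripper open.
Joint ranges: [-166.77, 166.77], [-17.47, 122.26], [-85.68, 81.53], [9.62, 139.38], [-72.42, 252.41], [9.2, 110.78], [-144.41, 144.41]. Speed limits (degrees/s): [108.29, 108.29, 136.94, 136.94, 172.46, 172.46, 172.46].

INTERFACE

Orientations are given as [roll, pitch, yaw] about the fixed x, y, z axes, in that order (R = Rz(yaw) Ry(pitch) Rx(roll)).
In Python, from workcell import sensors, cams, workorder gives the robot as it stands.
- The arm moves only by the tool apply_moves, never from a script. Its argument "series" is text: rows parted by semicolons, each of 7 numbers parted by spaces: the turn, a rotation vector about the tool's x, y, z in degrees, then the shift along the tool's x, y, z in cm, then the opening, from 0 (shut) to 1 (fully open). A call has 1 to 8 rows; each row is the pose to reach, as a shift and turn from the pose commanded when the call began, along the tool's axes at that moment; what a row does not reach only later rows make up. A row lasts 1/8 s, in which the tool goes at most 62.5 mm and 10.7 degrees, less where a joint would pass 70% of its speed; a pose out of reach is approached as far as the arm can. A call with a gripper value outside its range is refused whole. The fingers move at their own pace and stop on an object; "force" is the grip in N (left out, the last holds). Time passes only in rows, so rows that repeat a pose let the fingers close. It gives the time, the measured TCP pose, the force and the opening at its end, in the units of the state.
- sensors.observe(): the state, without advancing time (a new reading comes with each control period).
- cams.snapshot(name): name is "side" or "top"; returns a dict with "img" (384x512x3 uint8, red, green, blue), "intrinsics" (3x3 intrinsics, pixels), "k1" (the pictures are not rectified: a ray, as slopes to the right and down, at radius r is drawn at 1 + k1 r^2 times it, then the intrinsics apply), "R" (3x3) and "t" (3): a world point X has camera coordinates R X + t. Camera axes: x right, y down, z forward; pixel columns grow to the right and rows downward; lengths in m; the calibration is good to about 2 mm. A picture is of the moment at which its call begins. There is no depth.
- workorder.job_done(): hands the job in, once; it reports no verdict.
The state is a dict: "time_s": time; "qpos": joint angles; "joint_vel": joint speeds; "joint_torque": joint torques, N m; "position": TCP position; "tcp_rot": TCP orientation; "force": force on the tool from outside, world axes, zero at the start; "ft_torque": the same for the moment, N m; "finger_gap": finger opening in m.
Only numpy, scipy, OpenCV 4.12 (cv2) and the standard library are available. Lean on these libraries where they do the work, as an engineer would, in place of code of your own. Each camera call takes 0.05 s, during which the arm holds its last target.

TASK

The lid of the bench glue box is gummed shut. Take the spring scorer from its stand, press its point lightly on the floor of the channel in front of the lid near the left end (left as the robot sees it) and draw it along to the right end in one pass, keeping it pressed without pushing the spring to its stop, then stand it back upright in its stand and let go of it. Then take the lid by its handle, break it free and hold its front edge about 2 cm up to vent, without letting the lid fly open and without disturbing the jar, mallet or punch block: the program finishes while still holding the lid there.

Things in the scene. Friction and masses are not known exactly. Their poses are not given: they have to be found in the camera images.
- gluebox: grey steel glue box fixed to the bench, 200 (x) by 170 (y) by 76 mm high with its lid shut. Origin: centre of its underside; x points from its front (robot side) to its back, y to its left, z up. Along its front runs a straight channel (x -94 to -68 mm, y -79 to +79 mm) with a flat floor 60 mm above the underside; a 6 mm wide lip around its front and ends stands 7 mm above the floor, its rear side is the front edge of the lid, 16 mm above the floor.
- channel_left (a point): centre of the channel's left end (box y +79 mm), on the channel floor
- channel_right (a point): centre of the channel's right end (box y -79 mm), on the channel floor
- lid (a joint): opening angle of the lid, rad: 0 shut, grows as the front edge rises. Lid 158 (front to back) by 170 by 12 mm, 0.4 kg, hinged along its back edge. At the handle it takes about 17 N upward, lid weight included, to break the seal; the pull then falls to about 5 N at 1 cm of rise and stays there; let go, it falls shut. A stay stops it at 0.30 rad. Front edge 2 cm up is 0.13 rad.
- lid_hinge (a point): middle of the lid's hinge line, which runs along the box's y axis, 70 mm above the box's underside, at box x +90 mm
- lid_handle (a point): middle of the lid's handle bar, moves with the lid: a dark steel round bar 12 mm thick, its legs 90 mm apart, running along the box's y axis, 135 mm in front of the hinge; bar axis 32 mm above the lid's top (108 mm above the box's underside when shut), free space beneath
- scorer: spring scorer, a loose upright tool of 0.16 kg: square light wooden handle 26 by 26 mm on a round brass collar 36 mm across and 8 mm high. Origin: centre of the collar's underside, z up along the handle; handle from z 8 to 80 mm, its faces square to the tool's x and y. A steel pin of 8 mm diameter with a round end sticks out 42 mm below the origin. It starts standing in its stand, the collar resting on the stand's top and the pin hanging free in the hole.
- scorer_tip (a joint): how far the pin is pushed up into the handle, m: 0 fully out, 0.014 at its stop. Spring: about 1 N to start moving, plus 0.35 N per mm (about 6 N at the stop)
- scorer_point (a point): lowest point of the scorer's pin, moves with the pin (42 mm below the scorer's origin when fully out)
- stand: dark wooden stand block fixed to the bench, 75 by 75 by 60 mm high, one vertical hole of 21 mm diameter, 56 mm deep, in the middle of its top. Origin: centre of its underside. It is on the left or on the right of the glue box.
- jar: amber glass jar with a steel cap, 68 mm across, 110 mm high, loose; bystander on the other side of the glue box. Origin: centre of its underside
- mallet: wooden mallet lying beyond the glue box: head 95 by 60 by 72 mm, handle 26 mm thick; bystander. Origin: on the bench, under the middle axis of the handle, 20 mm from where it enters the head, towards the head is +y
- punch_block: light wooden block 70 by 120 by 45 mm with five steel punches standing 50 mm out of it, beyond the glue box to the right; bystander. Origin: centre of its underside
There are look-alikes about, which are no part of the job. What is meant by the scorer is not blue or orange, and is the larger of those in its own colour.

How it is judged:
By the outcome, as a careful person would: the job done as asked, in the order asked, and still so for the second after the job is handed in, while the arm keeps its last pose, push and grip.
It also fails if it takes over 64 s, if anything falls off the work surface, if the arm or the gripper's body presses on something with over 40 N, if the wrist force passes 120 N, or if a joint passes its speed limit or range.

## Working session

There is one attempt and no reset: what is moved stays moved. The work goes in short steps, Python scripts to look and compute and a tool call to move; the robot and the scene stay as the last step left them, time stands still between calls to the robot, and variables do not carry over. Pictures are saved under pics/ and viewed, and the job is handed in when it is done.

Besides the shell and the picture viewer there is one more tool, called by a JSON object that holds its "api" and its "payload", one argument or row to a line. apply_moves: Moves the arm, as the interface text tells. Its arguments: {"type":"object","properties":{"series":{"type":"string"},"force":{"type":"number"}},"required":["series"]}

```bash
mkdir -p pics; ls
python3 - <<'E'
from workcell import sensors, cams
import cv2
s=sensors.observe()
for k,v in s.items(): print(k,v)
for n in("side","top"):
    d=cams.snapshot(n); cv2.imwrite(f"pics/{n}0.png",d["img"][:,:,::-1]); print(n,d["intrinsics"],d["k1"],d["R"],d["t"])
E
```

```text
pics
time_s 0.0
qpos [61.23742657 29.90906783 -2.07961255 91.67202879  1.2163298  58.50255339
 -6.46331939]
joint_vel [-0.03450202  0.03972005  0.03688376 -0.04019184  0.06376832 -0.01697016
  0.01013312]
joint_torque [-1.26303254e-03 -9.27120423e+01  1.97871521e+00 -3.69935632e+01
  1.77259266e-02  8.21978407e-03 -8.19937031e-05]
position [ 0.26138202 -0.56737658  0.230738  ]
tcp_rot [-173.87213092   89.93842458  120.86663346]
force [ 0.25435168 -0.43800573 -0.84743022]
ft_torque [-0.05118268 -0.01226201 -0.02128826]
finger_gap 0.08570292056334354
side [[414.40776437   0.         251.39171171]
 [  0.         414.40776437 191.88627612]
 [  0.           0.           1.        ]] -0.09535509679632888 [[-0.93960305 -0.34218855  0.00728684]
 [-0.24975961  0.67093808 -0.69818495]
 [ 0.23402188 -0.65783667 -0.71588035]] [0.58826219 0.21469618 0.96315395]
top [[478.85217837   0.         255.50936546]
 [  0.         478.85217837 193.06291759]
 [  0.           0.           1.        ]] 0.0348005207285646 [[ 0.00688638 -0.99982367  0.01747034]
 [-0.99026581 -0.00924728 -0.13888167]
 [ 0.13901873 -0.01634388 -0.99015487]] [0.00671253 0.63038628 1.42916064]
```

View pics/side0.png

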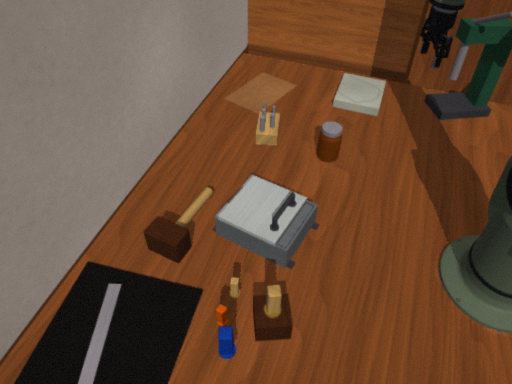

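View pics/top0.png

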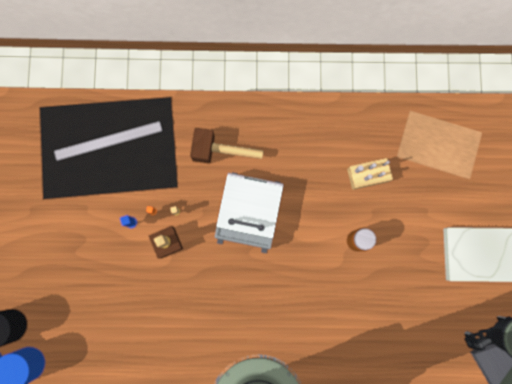

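The box is in the middle. The stand with the large light scorer is to its left: side (273,300), top (163,241). A smaller light look-alike is at top (174,210), and the jar is on the right. I'll enlarge these areas.

```bash
cat > h.py <<'E'
import numpy as np, cv2
from workcell import sensors, cams
def crop(d,u0,v0,u1,v1,f,name):
    im=d["img"][v0:v1,u0:u1,::-1]; im=cv2.resize(im,None,fx=f,fy=f,interpolation=cv2.INTER_CUBIC)
    for u in range((u0+9)//10*10,u1,10):
        cv2.line(im,((u-u0)*f,0),((u-u0)*f,6 if u%50 else 14),(0,255,0),1)
        if u%20==0: cv2.putText(im,str(u),((u-u0)*f-10,24),0,.35,(0,255,0),1)
    for v in range((v0+9)//10*10,v1,10):
        cv2.line(im,(0,(v-v0)*f),(6,(v-v0)*f),(0,255,0),1)
        if v%20==0: cv2.putText(im,str(v),(8,(v-v0)*f+4),0,.35,(0,255,0),1)
    cv2.imwrite(name,im)
# brown: drawn = ray*(1+k1 r^2)
def proj(d,X):
    c=np.atleast_2d(X)@d["R"].T+d["t"]; s=c[:,:2]/c[:,2:]; s=s*(1+d["k1"]*(s**2).sum(1,keepdims=True))
    K=d["intrinsics"]; return s*[K[0,0],K[1,1]]+[K[0,2],K[1,2]]
def ray(d,uv):
    k=np.array([d["k1"],0,0,0.]); p=cv2.undistortPoints(np.array([[uv]],float),np.array(d["intrinsics"]),k)[0,0]
    R=np.array(d["R"]); return -R.T@d["t"], R.T@np.array([p[0],p[1],1])
def atz(d,uv,z):
    c,r=ray(d,uv); return c+r*(z-c[2])/r[2]
def tri(ds,uvs):
    A=np.zeros((3,3));b=np.zeros(3)
    for d,uv in zip(ds,uvs):
        c,r=ray(d,uv); r=r/np.linalg.norm(r); P=np.eye(3)-np.outer(r,r); A+=P;b+=P@c
    return np.linalg.solve(A,b)
E
python3 - <<'E'
from h import *
s=cams.snapshot("side");t=cams.snapshot("top")
import pickle; pickle.dump((s,t),open("d0.pkl","wb"))
crop(s,205,165,330,265,6,"pics/s_box.png");crop(s,205,260,305,360,6,"pics/s_st.png")
crop(t,205,165,295,255,6,"pics/t_box.png");crop(t,110,190,200,270,7,"pics/t_st.png")
E
```

```text
(no output)
```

View pics/s_box.png

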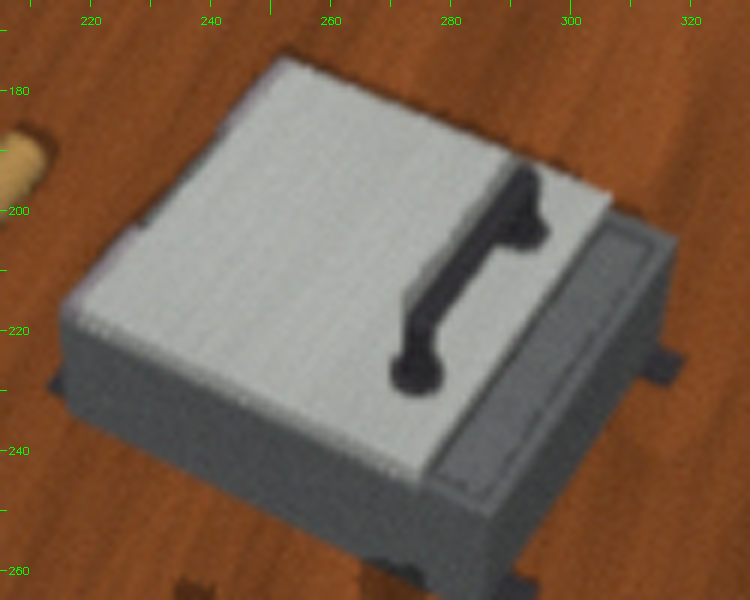

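View pics/s_st.png

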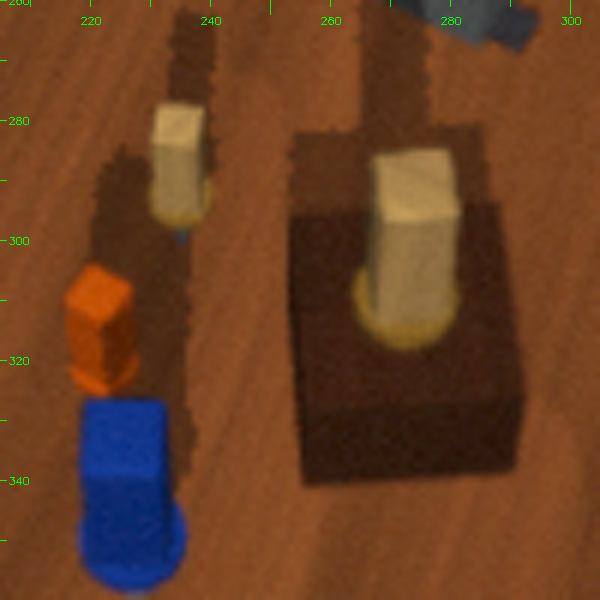

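View pics/t_box.png

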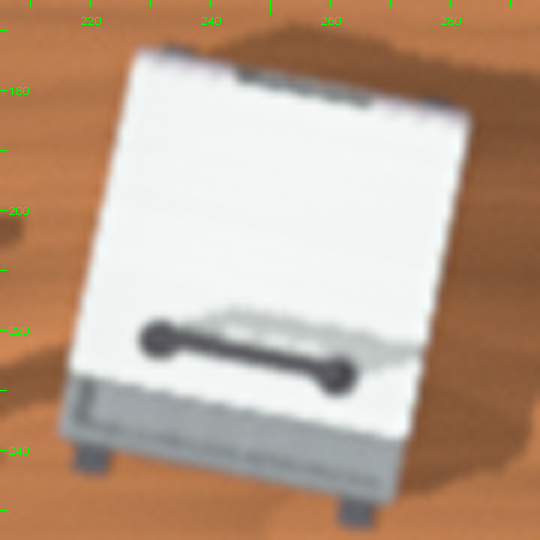

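View pics/t_st.png

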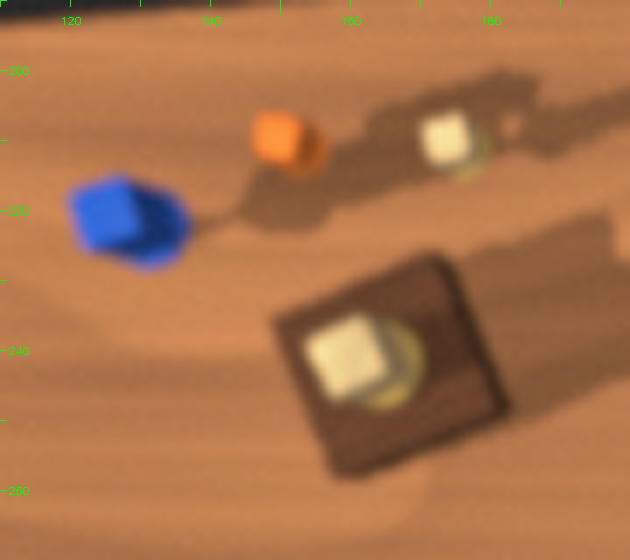

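```bash
cat > fit.py <<'E'
from h import *
import pickle
from scipy.optimize import least_squares
s,t=pickle.load(open("d0.pkl","rb"))
S=lambda x,y:(205+x/6,165+y/6)
obs=[(s,S(418,482),(-68,85,76)),(s,S(612,197),(-68,-85,76)),(s,S(490,515),(-100,85,67)),(s,S(677,240),(-100,-85,67)),(s,S(287,55),(95,-85,76)),(s,S(65,303),(95,85,76)),
(s,S(417,375),(-45,45,76)),(s,S(523,232),(-45,-45,76)),
(t,S(70,373),(-68,85,76)),(t,S(407,438),(-68,-85,76)),(t,S(60,435),(-100,85,67)),(t,S(392,500),(-100,-85,67)),(t,S(137,50),(95,85,76)),(t,S(470,112),(95,-85,76)),(t,S(158,340),(-45,45,108)),(t,S(337,376),(-45,-45,108))]
def W(p,q):
    c,n=np.cos(p[2]),np.sin(p[2]); q=np.array(q)/1000
    return np.array([p[0]+c*q[0]-n*q[1],p[1]+n*q[0]+c*q[1],q[2]])
def f(p,o): return np.concatenate([proj(d,W(p,q))[0]-uv for d,uv,q in o])
for o in (obs,[a for a in obs if a[0] is s],[a for a in obs if a[0] is t]):
    r=least_squares(f,[.6,0,0],args=(o,)); print(r.x[:2],np.degrees(r.x[2])); print(np.round(r.fun.reshape(-1,2),1).tolist())
T=lambda x,y:(110+x/7,190+y/7); U=lambda x,y:(205+x/6,260+y/6)
print("scorer top tri",tri([s,t],[U(415,184),T(347,357)]), atz(s,U(415,184),.14),atz(t,T(347,357),.14))
for c in [(303,350),(362,313),(390,372),(335,402)]: print("hT",atz(t,T(*c),.14))
for c in [(373,155),(448,150),(458,208),(378,220)]: print("hS",atz(s,U(*c),.14))
for c in [(272,320),(432,257),(495,410),(335,478)]: print("stT",atz(t,T(*c),.06))
for c in [(290,215),(500,205),(523,393),(298,415)]: print("stS",atz(s,U(*c),.06))
# collar centre: bottom arc in side and right arc in top
E
python3 fit.py
```

```text
[0.57357029 0.03182516] -10.983251445757197
[[0.1, -2.3], [0.0, -0.8], [0.2, 0.4], [0.2, -0.7], [-0.9, -0.1], [0.0, -0.4], [-0.1, -0.1], [-0.4, -0.2], [-0.4, -0.2], [-0.5, 0.3], [-0.7, 0.2], [-0.2, 0.7], [-0.3, 0.7], [-0.6, 1.5], [-0.6, -0.5], [-0.2, -0.4]]
[0.57279712 0.03317809] -11.310825427953832
[[-0.0, -1.7], [0.3, -0.2], [0.1, 1.0], [0.5, -0.0], [-0.6, 0.2], [0.1, -0.2], [-0.1, 0.4], [-0.2, 0.4]]
[0.57442331 0.03076884] -10.614034346488177
[[0.1, -0.3], [0.1, -0.1], [-0.2, 0.1], [0.4, 0.2], [-0.1, 0.6], [-0.4, 1.0], [-0.2, -0.7], [0.3, -0.7]]
scorer top tri [0.47770401 0.28335232 0.13772178] [0.47717197 0.2846633  0.14      ] [0.4778319  0.28296969 0.14      ]
hT [0.48052815 0.30068055 0.14      ]
hT [0.49553636 0.27758659 0.14      ]
hT [0.47193055 0.26554306 0.14      ]
hT [0.45980894 0.28711452 0.14      ]
hS [0.49313643 0.2791559  0.14      ]
hS [0.47104212 0.26908669 0.14      ]
hS [0.46170607 0.2882683  0.14      ]
hS [0.48412354 0.30103877 0.14      ]
stT [0.49641908 0.32984936 0.06      ]
stT [0.52377186 0.26278883 0.06      ]
stT [0.45884103 0.23398544 0.06      ]
stT [0.42982188 0.30068585 0.06      ]
stS [0.52568502 0.26496539 0.06      ]
stS [0.45739938 0.23570361 0.06      ]
stS [0.42954993 0.30185807 0.06      ]
stS [0.49758448 0.33504098 0.06      ]
```

```bash
cat >> h.py <<'E'
from scipy.spatial.transform import Rotation as Ro
def pose():
    s=sensors.observe(); return np.array(s["position"]),Ro.from_euler("xyz",s["tcp_rot"],degrees=True),s
def down(ja,pitch=0,axis=None):
    # tool x down, tool z (jaw) along world angle ja
    a=np.radians(ja); x=np.array([0,0,-1.]); z=np.array([np.cos(a),np.sin(a),0]); y=np.cross(z,x)
    R=Ro.from_matrix(np.c_[x,y,z])
    if pitch: R=Ro.from_rotvec(np.radians(pitch)*np.array(axis))*R
    return R
def rel(p0,R0,p,R):
    return np.round((R0.inv()*R).as_rotvec(degrees=True),2), np.round(R0.inv().apply(np.array(p)-p0)*100,2)
def show():
    p,R,s=pose(); z=R.as_matrix()[:,2]; x=R.as_matrix()[:,0]
    print("t",round(s["time_s"],2),"p",p.round(4),"jaw",np.degrees(np.arctan2(z[1],z[0])).round(2),"x",x.round(4),"F",np.round(s["force"],2),"M",np.round(s["ft_torque"],2),"gap",round(s["finger_gap"],4)); print("q",np.round(s["qpos"],1))
E
python3 - <<'E'
from h import *
show()
p,R,s=pose()
for ja in(116,26,-64,-154): print(ja,rel(p,R,[.4775,.283,.2],down(ja)),rel(p,R,[.5,0,.24],down(ja)))
E
```

```text
t 0.2 p [ 0.2615 -0.5675  0.2309] jaw -65.26 x [-3.e-04  6.e-04 -1.e+00] F [-0.35 -0.11 -0.27] M [0.04 0.02 0.01] gap 0.0852
q [61.2 29.9 -2.1 91.7  1.2 58.5 -6.5]
116 (array([1.7874e+02, 0.0000e+00, 6.0000e-02]), array([  3.14,  55.21, -68.2 ])) (array([1.7874e+02, 0.0000e+00, 6.0000e-02]), array([ -0.88,  45.41, -41.56]))
26 (array([-9.126e+01, -3.000e-02, -3.000e-02]), array([  3.14,  55.21, -68.2 ])) (array([-9.126e+01, -3.000e-02, -3.000e-02]), array([ -0.88,  45.41, -41.56]))
-64 (array([-1.26, -0.04,  0.  ]), array([  3.14,  55.21, -68.2 ])) (array([-1.26, -0.04,  0.  ]), array([ -0.88,  45.41, -41.56]))
-154 (array([ 8.874e+01, -3.000e-02,  3.000e-02]), array([  3.14,  55.21, -68.2 ])) (array([ 8.874e+01, -3.000e-02,  3.000e-02]), array([ -0.88,  45.41, -41.56]))
```

{"api": "apply_moves", "payload": {
  "series": "-10 0 0 -0.9 5.6 -5.1 1; -20 0 0 -0.9 11.2 -10.2 1; -30 0 0 -0.9 17 -15.5 1; -40 0 0 -0.9 22.7 -20.8 1; -50 0 0 -0.9 28.4 -26 1; -60 0 0 -0.9 34 -31.2 1; -65 0 0 -0.9 39.7 -36.4 1; -70 0 0 -0.9 45.4 -41.6 1"
}}

```text
time_s: 1.2
position: [0.4552, -0.1052, 0.2405]
tcp_rot: [-37.9, 90.0, -33.1]
force: [1.3, -0.6, -0.2]
finger_gap: 0.0856
```

Run:
```python
from h import *
show()
p,R,s=pose()
for z in(.22,.16,.093): print(rel(p,R,[.4775,.283,z],down(26)))
```

```text
t 1.2 p [ 0.4552 -0.1052  0.2405] jaw 4.88 x [ 5.e-04 -3.e-04 -1.e+00] F [ 1.27 -0.62 -0.24] M [-0.07 -0.08 -0.06] gap 0.0856
q [ 29.3  16.7 -28.6 112.9   9.9  52.8   0.6]
(array([-2.112e+01,  2.000e-02,  2.000e-02]), array([ 2.04, 38.49,  5.52]))
(array([-2.112e+01,  2.000e-02,  2.000e-02]), array([ 8.04, 38.49,  5.52]))
(array([-2.112e+01,  2.000e-02,  2.000e-02]), array([14.74, 38.49,  5.52]))
```

{"api": "apply_moves", "payload": {
  "series": "-5 0 0 1 5.5 1 1; -10 0 0 2 11 2 1; -15 0 0 2 16.5 3 1; -21 0 0 2 22 4 1; -21 0 0 2 27.5 5 1; -21 0 0 2 33 5.5 1; -21.1 0 0 2 38.5 5.5 1; -21.1 0 0 2 38.5 5.5 1"
}}

```text
time_s: 2.2
position: [0.4762, 0.2856, 0.2201]
tcp_rot: [88.0, 89.9, 114.2]
force: [-0.3, -0.7, -0.1]
finger_gap: 0.0856
```

Run:
```python
from h import *
show()
p,R,s=pose()
for z in(.22,.16,.093): print(rel(p,R,[.4775,.283,z],down(26)))
```

```text
t 2.2 p [0.4762 0.2856 0.2201] jaw 26.17 x [-9.e-04  2.e-03 -1.e+00] F [-0.3  -0.71 -0.13] M [-0.09  0.   -0.03] gap 0.0856
q [-10.   28.  -37.3 101.7  19.7  56.9 -28.7]
(array([ 0.17,  0.  , -0.13]), array([ 0.01, -0.29,  0.  ]))
(array([ 0.17,  0.  , -0.13]), array([ 6.01, -0.31,  0.  ]))
(array([ 0.17,  0.  , -0.13]), array([12.71, -0.32, -0.  ]))
```

{"api": "apply_moves", "payload": {
  "series": "0 0 0 0 -0.3 0 1; 0 0 0 2 -0.3 0 1; 0 0 0 4 -0.3 0 1; 0 0 0 6 -0.3 0 1; 0 0 0 6 -0.3 0 1"
}}

```text
time_s: 2.82
position: [0.4791, 0.2766, 0.1594]
tcp_rot: [-161.9, 89.9, -136.2]
force: [-0.3, 0.2, 1.6]
finger_gap: 0.0853
```

Run:
```python
from h import *
show()
p,R,s=pose()
print(rel(p,R,[.4775,.283,.093],down(26)))
s=cams.snapshot("side");t=cams.snapshot("top")
crop(s,205,220,325,340,6,"pics/s1.png");crop(t,110,190,210,280,7,"pics/t1.png")
print(proj(s,[.4775,.283,.16]),proj(t,[.4775,.283,.16]))
```

```text
t 2.83 p [0.4791 0.2766 0.1594] jaw 25.73 x [-0.0017 -0.0016 -1.    ] F [-0.33  0.2   1.61] M [0.07 0.03 0.01] gap 0.0853
q [-11.   32.2 -35.  105.1  23.4  50.2 -31.4]
(array([-0.27, -0.13,  0.04]), array([6.64, 0.65, 0.15]))
[[274.78561507 284.33756221]] [[158.25282465 240.83411617]]
```

View pics/s1.png

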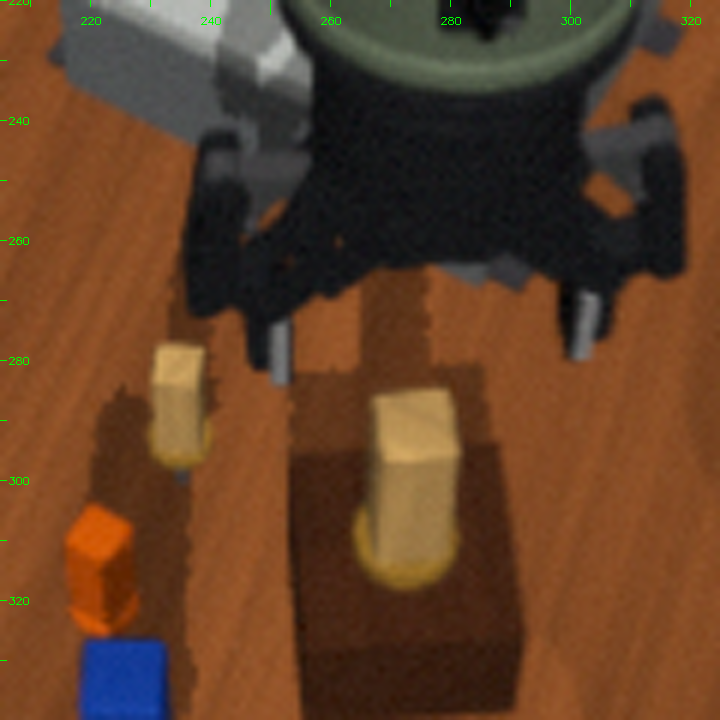

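View pics/t1.png

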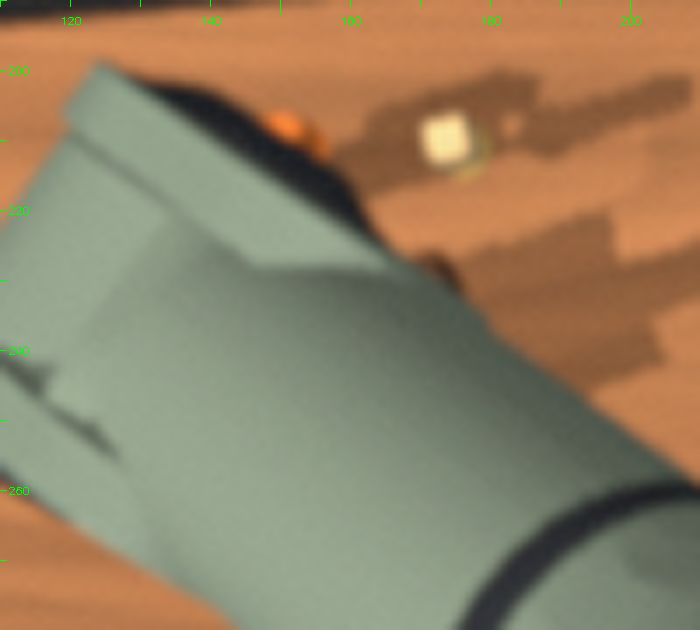

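The open fingers straddle the handle: the tips are at side (252,283) and (302,279) and the handle top is at (274,291). The arm is about 6 mm low in y, so I'll correct that while still above it.

{"api": "apply_moves", "payload": {
  "series": "-0.3 0 0 0 0.65 0.15 1; -0.3 0 0 0 0.65 0.15 1; -0.3 0 0 0 0.65 0.15 1"
}}

```text
time_s: 3.3
position: [0.4776, 0.2851, 0.1605]
tcp_rot: [-13.3, 90.0, 12.8]
force: [0.0, 0.1, 0.5]
finger_gap: 0.0855
```

Run:
```python
from h import *
show()
p,R,s=pose()
print(rel(p,R,[.4775,.283,.093],down(26)))
```

```text
t 3.3 p [0.4776 0.2851 0.1605] jaw 26.15 x [ 3.e-04  1.e-04 -1.e+00] F [0.03 0.15 0.52] M [-0.04 -0.03  0.  ] gap 0.0855
q [-11.8  32.3 -35.1 104.7  23.5  50.4 -31.8]
(array([0.15, 0.02, 0.  ]), array([ 6.75, -0.19, -0.11]))
```

{"api": "apply_moves", "payload": {
  "series": "0.1 0 0 2 -0.1 -0.1 1; 0.1 0 0 4 -0.2 -0.1 1; 0.1 0 0 6 -0.2 -0.1 1; 0.1 0 0 6.75 -0.2 -0.1 1; 0.1 0 0 6.75 -0.2 -0.1 1; 0.1 0 0 6.75 -0.2 -0.1 1; 0.1 0 0 6.75 -0.2 -0.1 1"
}}

```text
time_s: 4.18
position: [0.4779, 0.283, 0.0934]
tcp_rot: [1.7, 89.9, 27.7]
force: [-0.2, 0.8, 0.6]
finger_gap: 0.0856
```

Run:
```python
from h import *
show()
p,R,s=pose()
print(rel(p,R,[.4775,.283,.093],down(26)))
```

```text
t 4.17 p [0.4779 0.283  0.0934] jaw 26.03 x [ 8.e-04  4.e-04 -1.e+00] F [-0.19  0.76  0.65] M [-0.02  0.05 -0.02] gap 0.0856
q [-14.   37.5 -31.9 107.5  28.1  43.  -35.6]
(array([ 0.03,  0.05, -0.  ]), array([ 0.04,  0.02, -0.03]))
```

{"api": "apply_moves", "payload": {
  "series": "0 0 0 0 0 0 0; 0 0 0 0 0 0 0; 0 0 0 0 0 0 0; 0 0 0 0 0 0 0; 0 0 0 0 0 0 0; 0 0 0 0 0 0 0",
  "force": 60
}}

```text
time_s: 4.92
position: [0.4776, 0.2828, 0.0929]
tcp_rot: [-1.3, 90.0, 24.8]
force: [-0.7, -0.1, 4.0]
finger_gap: 0.0254
```

Run:
```python
from h import *
show()
s=cams.snapshot("side")
crop(s,205,220,325,340,6,"pics/s2.png")
```

```text
t 4.92 p [0.4776 0.2828 0.0929] jaw 26.04 x [ 1.e-04  0.e+00 -1.e+00] F [-0.74 -0.11  3.97] M [-0.14  0.38  0.07] gap 0.0254
q [-14.   37.5 -31.9 107.5  28.1  43.  -35.6]
```

View pics/s2.png

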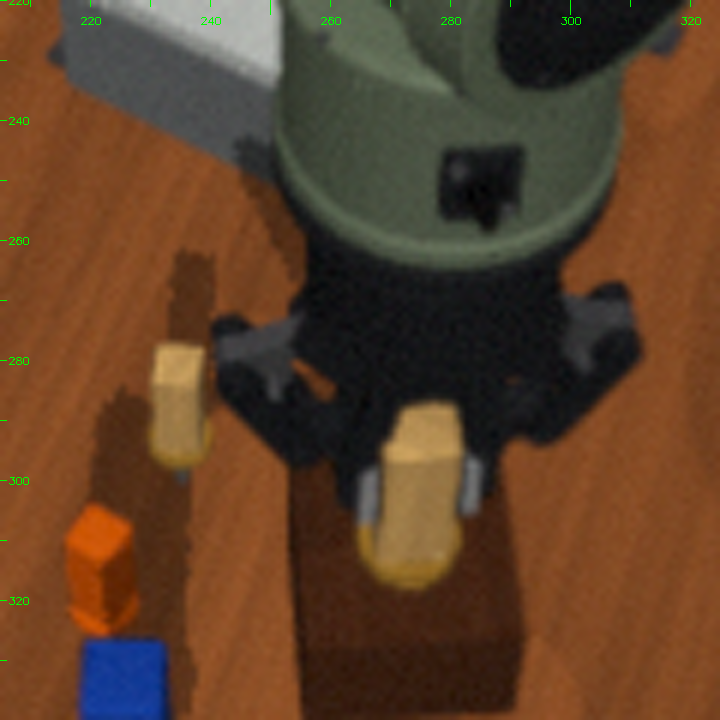

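The gap is 25.4 mm, so it has the 26 mm handle. Next I'll lift it and look at the pin.

{"api": "apply_moves", "payload": {
  "series": "0 0 0 -1 0 0 0; 0 0 0 -2.5 0 0 0; 0 0 0 -4.5 0 0 0; 0 0 0 -6.5 0 0 0; 0 0 0 -9 0 0 0; 0 0 0 -11 0 0 0; 0 0 0 -11 0 0 0; 0 0 0 -11 0 0 0"
}}

```text
time_s: 5.98
position: [0.4775, 0.2826, 0.2025]
tcp_rot: [-149.3, 90.0, -123.2]
force: [-0.6, 0.1, -1.7]
finger_gap: 0.0252
```

Run:
```python
from h import *
show()
s=cams.snapshot("side")
p,R,_=pose()
print(proj(s,p),proj(s,p-[0,0,.033]),proj(s,p-[0,0,.075]))
crop(s,225,190,325,290,8,"pics/s3.png")
```

```text
t 5.97 p [0.4775 0.2826 0.2025] jaw 26.03 x [-2.e-04 -3.e-04 -1.e+00] F [-0.56  0.07 -1.7 ] M [-0.04 -0.03 -0.02] gap 0.0252
q [-10.2  29.2 -36.7 102.8  20.9  55.  -29.6]
[[276.1055623  271.65891078]] [[275.19398435 281.50807371]] [[274.11068792 293.16141028]]
```

View pics/s3.png

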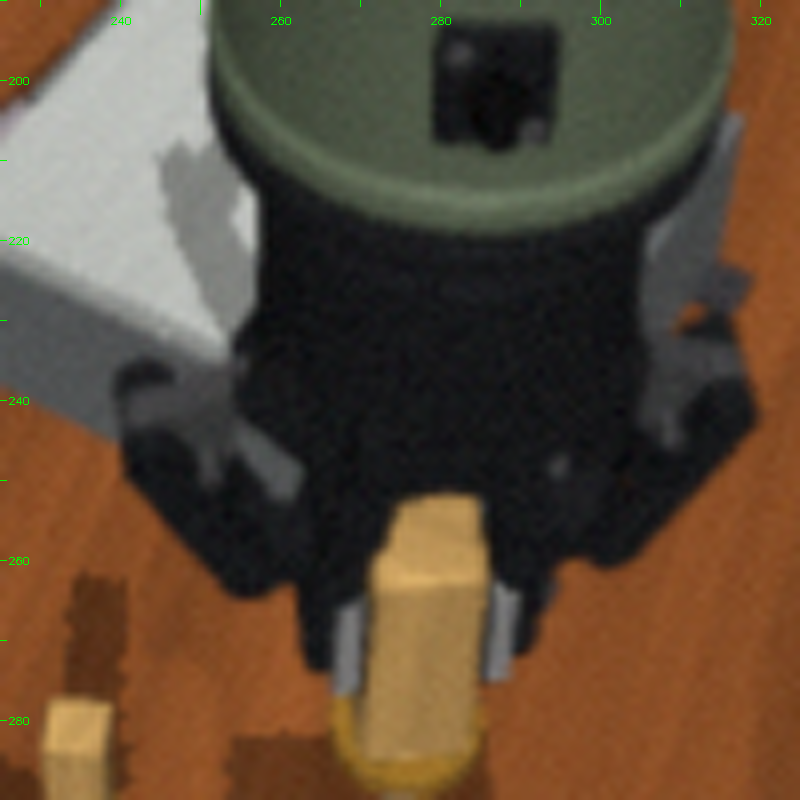

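Run:
```python
from h import *
s=cams.snapshot("side"); t=cams.snapshot("top")
crop(s,245,250,305,320,11,"pics/s4.png"); crop(t,100,180,220,270,6,"pics/t4.png")
```

```text
(no output)
```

View pics/s4.png

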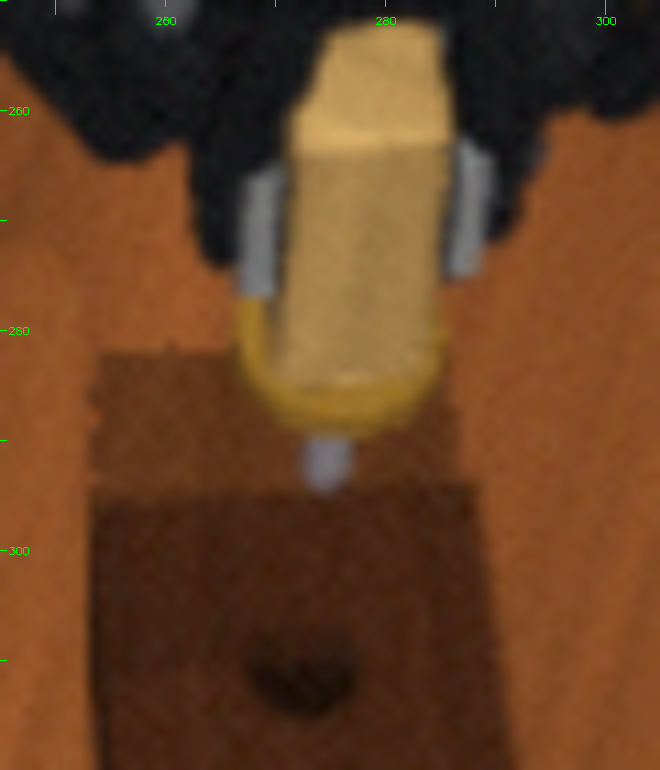

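```bash
cat > ch.py <<'E'
from h import *
B=np.array([.5737,.0318]);a=np.radians(-11);C=np.array([[np.cos(a),-np.sin(a)],[np.sin(a),np.cos(a)]])
def bw(x,y,z): return np.r_[B+C@np.array([x,y])/1000,z]
def wb(p): return np.round(C.T@(np.array(p)[:2]-B)*1000,1)
E
python3 - <<'E'
from ch import *
show(); p,R,_=pose()
print(bw(-81,71,0),bw(-81,-72,0))
print(rel(p,R,bw(-81,71,.165),down(26)))
s=cams.snapshot("side"); print("hole",atz(s,(272.5,311.1),.06))
E
```

```text
t 6.12 p [0.4773 0.2826 0.2021] jaw 26.05 x [-1.e-03 -5.e-04 -1.e+00] F [ 0.61  0.05 -2.5 ] M [ 0.01 -0.05  0.01] gap 0.0255
q [-10.2  29.2 -36.7 102.7  20.9  55.  -29.6]
[0.50773564 0.11695106 0.        ] [ 0.48044995 -0.02342163  0.        ]
(array([ 0.05, -0.07, -0.  ]), array([  3.72, -16.22,  -4.54]))
hole [0.47663021 0.28490406 0.06      ]
```

{"api": "apply_moves", "payload": {
  "series": "0 0 0 0 -3 -0.9 0; 0 0 0 0 -6.5 -1.8 0; 0 0 0 0 -10 -2.8 0; 0 0 0 0 -13 -3.6 0; 0 0 0 0.5 -15.5 -4.3 0; 0 0 0 2 -16.2 -4.5 0; 0 0 0 3.5 -16.2 -4.5 0; 0 0 0 3.7 -16.2 -4.5 0"
}}

```text
time_s: 7.18
position: [0.5074, 0.1185, 0.1644]
tcp_rot: [150.0, 89.9, 176.1]
force: [-0.2, 0.3, -2.0]
finger_gap: 0.0251
```

{"api": "apply_moves", "payload": {
  "series": "0 0 0 0 0 0 0; 0 0 0 0 0 0 0"
}}

```text
time_s: 7.42
position: [0.5084, 0.1181, 0.1661]
tcp_rot: [-0.1, 90.0, 26.0]
force: [1.6, 0.6, -2.1]
finger_gap: 0.0253
```

Run:
```python
from ch import *
show(); p,R,_=pose()
print(rel(p,R,bw(-81,71,.145),down(26)), wb(p))
s=cams.snapshot("side"); t=cams.snapshot("top")
crop(s,240,180,340,280,8,"pics/s5.png"); crop(t,170,190,290,270,6,"pics/t5.png")
print("tip",proj(s,p-[0,0,.075]),"floor ends",[proj(s,bw(-81,y,.06)).round(1).tolist() for y in(79,-79)],"corners",[proj(s,bw(x,y,.06)).round(1).tolist() for x in(-94,-68) for y in(79,-79)])
```

```text
t 7.42 p [0.5084 0.1181 0.1661] jaw 26.08 x [ 5.e-04  2.e-04 -1.e+00] F [ 1.56  0.6  -2.13] M [-0.01  0.04  0.03] gap 0.0253
q [  6.4  28.8 -34.8 109.5  21.6  48.2 -13.6]
(array([0.08, 0.03, 0.  ]), array([ 2.11, -0.07, -0.11])) [-80.6  72.2]
tip [[282.6000137 237.3948457]] floor ends [[[280.5, 247.8]], [[309.9, 204.8]]] corners [[[285.5, 250.1]], [[314.5, 206.8]], [[275.6, 245.4]], [[305.3, 202.8]]]
```

View pics/s5.png

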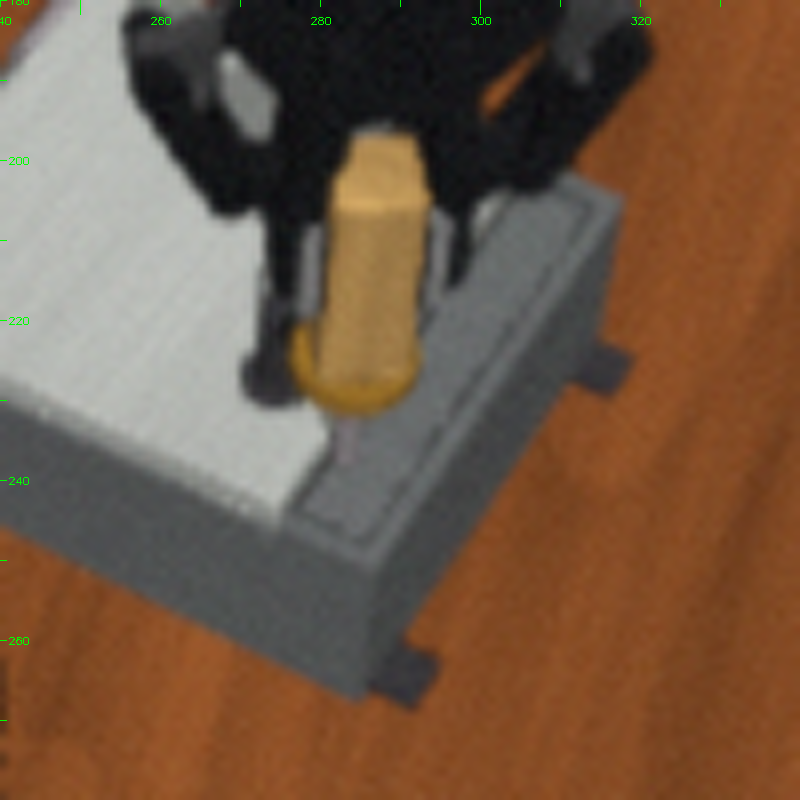

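View pics/t5.png

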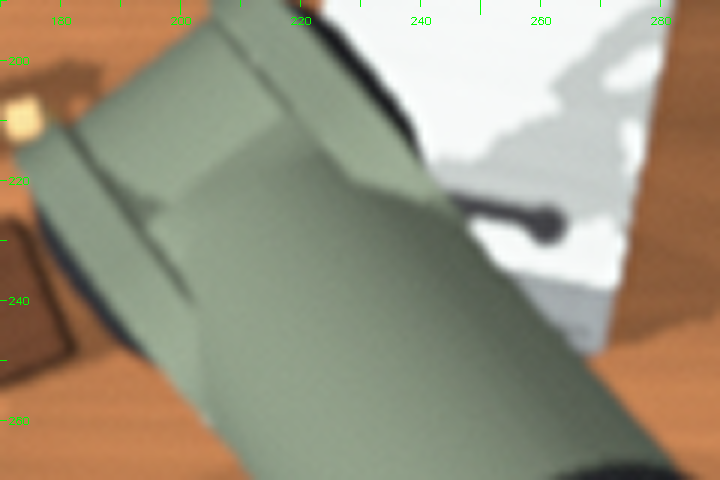

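The pin is at side (283,238), within a pixel of the prediction, and it sits over the channel's left end. I'll lower it in steps.

{"api": "apply_moves", "payload": {
  "series": "0 0 0 0.7 -0.1 -0.1 0; 0 0 0 1.4 -0.15 -0.1 0; 0 0 0 2.1 -0.15 -0.1 0; 0 0 0 2.1 -0.15 -0.1 0; 0 0 0 2.1 -0.15 -0.1 0"
}}

```text
time_s: 8.15
position: [0.5081, 0.1158, 0.1448]
tcp_rot: [89.0, 90.0, 115.0]
force: [0.0, 0.5, -1.3]
finger_gap: 0.0256
```

Run:
```python
from ch import *
show(); p,R,_=pose()
print(rel(p,R,bw(-81,71,.129),down(26)), wb(p))
```

```text
t 8.15 p [0.5081 0.1158 0.1448] jaw 26.04 x [-0.e+00  1.e-04 -1.e+00] F [ 0.03  0.51 -1.3 ] M [-0.02  0.   -0.01] gap 0.0256
q [  5.8  30.5 -33.8 110.6  23.2  45.7 -14.8]
(array([ 0.04,  0.  , -0.01]), array([1.58, 0.12, 0.02])) [-80.5  70. ]
```

{"api": "apply_moves", "payload": {
  "series": "0 0 0 0.4 0 0 0; 0 0 0 0.8 0 0 0; 0 0 0 1.1 0 0 0; 0 0 0 1.3 0 0 0; 0 0 0 1.3 0 0 0; 0 0 0 1.3 0 0 0"
}}

```text
time_s: 8.9
position: [0.508, 0.1157, 0.1319]
tcp_rot: [-30.3, 90.0, -4.2]
force: [-0.8, -0.6, 0.8]
finger_gap: 0.0254
```

Run:
```python
from ch import *
show(); p,R,_=pose()
f=[]
for i in range(4): cams.snapshot("side"); f.append(pose()[2]["force"][2])
print(np.round(f,2), wb(p))
s=cams.snapshot("side");crop(s,240,180,340,280,8,"pics/s6.png")
```

```text
t 8.9 p [0.508  0.1157 0.1319] jaw 26.04 x [ 1.e-04 -0.e+00 -1.e+00] F [-0.84 -0.63  0.82] M [-0.1   0.18 -0.01] gap 0.0254
q [  5.2  31.5 -33.1 111.2  24.2  44.3 -15.7]
[0.67 0.22 0.55 0.84] [-80.5  69.9]
```

View pics/s6.png

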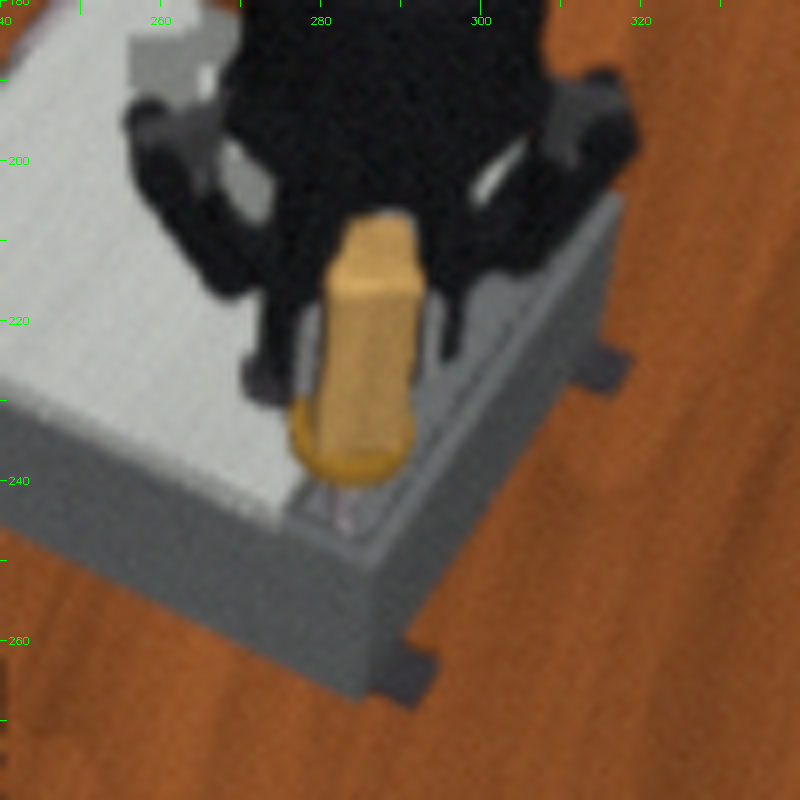

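Contact is confirmed. The force rose by about 2.3 N, which is about 3.5 mm of pin travel, and the pin is seen at (283,245) in the left end. I'll work out the draw.

Run:
```python
from ch import *
P=[]
for i in range(4):
    cams.snapshot("top"); p,R,s=pose(); P.append(p)
p=np.mean(P,0); print(p,np.std(P,0),wb(p))
for y in(70,35,0,-35,-71.5): print(y,rel(p,R,bw(-81,y,p[2]-.0025),down(26)))
```

```text
[0.50804652 0.11571109 0.13182107] [1.22156028e-05 4.94405058e-06 1.41113493e-05] [-80.5  69.8]
70 (array([ 0.03,  0.  , -0.  ]), array([ 0.25,  0.05, -0.03]))
35 (array([ 0.03,  0.  , -0.  ]), array([ 0.25, -2.75, -2.14]))
0 (array([ 0.03,  0.  , -0.  ]), array([ 0.25, -5.54, -4.25]))
-35 (array([ 0.03,  0.  , -0.  ]), array([ 0.25, -8.34, -6.36]))
-71.5 (array([ 0.03,  0.  , -0.  ]), array([  0.25, -11.25,  -8.56]))
```

{"api": "apply_moves", "payload": {
  "series": "0 0 0 0.25 0 0 0; 0 0 0 0.25 -0.6 -0.5 0; 0 0 0 0.25 -1.4 -1.1 0; 0 0 0 0.25 -2.2 -1.7 0; 0 0 0 0.25 -3 -2.3 0; 0 0 0 0.25 -3.8 -2.9 0; 0 0 0 0.25 -4.6 -3.5 0; 0 0 0 0.25 -5.4 -4.1 0"
}}

```text
time_s: 10.35
position: [0.4948, 0.0485, 0.1293]
tcp_rot: [3.1, 90.0, 29.2]
force: [0.6, 2.6, 1.2]
finger_gap: 0.0256
```

Run:
```python
from ch import *
show()
P=[]
for i in range(4):
    cams.snapshot("side"); p,R,s=pose(); P.append(p); print(p,np.round(s["force"],2))
print(wb(p))
for y in(-35,-71.5): print(y,rel(p,R,bw(-81,y,.1295),down(26)))
```

```text
t 10.35 p [0.4948 0.0485 0.1293] jaw 26.03 x [ 0.  0. -1.] F [0.57 2.56 1.17] M [ 0.76 -0.18  0.02] gap 0.0256
q [ 12.7  29.9 -33.2 114.7  24.   42.1  -9.1]
[0.49444081 0.04694396 0.12914675] [ 1.9  -4.48  0.77]
[0.49449565 0.04734519 0.1291342 ] [-1.   -2.25  1.75]
[0.49460358 0.04795478 0.12917724] [-0.52 -2.08  1.12]
[0.49468183 0.04846201 0.12920435] [ 0.01 -1.69  1.91]
[-80.7   1.3]
-35 (array([-0.  , -0.05,  0.03]), array([-0.03, -2.88, -2.2 ]))
-71.5 (array([-0.  , -0.05,  0.03]), array([-0.02, -5.8 , -4.4 ]))
```

{"api": "apply_moves", "payload": {
  "series": "0 0 0 0 -0.8 -0.6 0; 0 0 0 0 -1.6 -1.2 0; 0 0 0 0 -2.5 -1.9 0; 0 0 0 0 -3.4 -2.5 0; 0 0 0 0 -4.2 -3.2 0; 0 0 0 0 -5 -3.8 0; 0 0 0 0 -5.4 -4.1 0; 0 0 0 0 -5.4 -4.1 0"
}}

```text
time_s: 11.55
position: [0.4815, -0.0181, 0.1292]
tcp_rot: [-153.6, 89.9, -127.7]
force: [-0.8, -2.3, 1.1]
finger_gap: 0.0256
```

Run:
```python
from ch import *
show()
P=[]
for i in range(4):
    cams.snapshot("top"); p,R,s=pose(); P.append(p); print(p,np.round(s["force"],2))
print(wb(p))
s=cams.snapshot("side");crop(s,260,160,340,250,8,"pics/s7.png")
print(proj(s,bw(-81,-79,.06)),proj(s,np.r_[p[:2],.06]))
```

```text
t 11.55 p [ 0.4815 -0.0181  0.1292] jaw 25.99 x [-6.e-04 -8.e-04 -1.e+00] F [-0.82 -2.33  1.08] M [-0.53  0.15 -0.04] gap 0.0256
q [ 20.6  28.8 -33.2 116.8  23.7  41.   -1.6]
[ 0.48158097 -0.01785228  0.12922273] [-1.17 -1.55  1.93]
[ 0.48164833 -0.01755591  0.12924206] [ 0.62 -2.24  1.09]
[ 0.48166407 -0.01741503  0.1292332 ] [-0.1  -1.55  2.54]
[ 0.4816762  -0.01727939  0.12923739] [-0.92 -1.59  1.13]
[-81.  -65.7]
[[309.91082102 204.78467805]] [[307.64518552 208.0890277 ]]
```

View pics/s7.png

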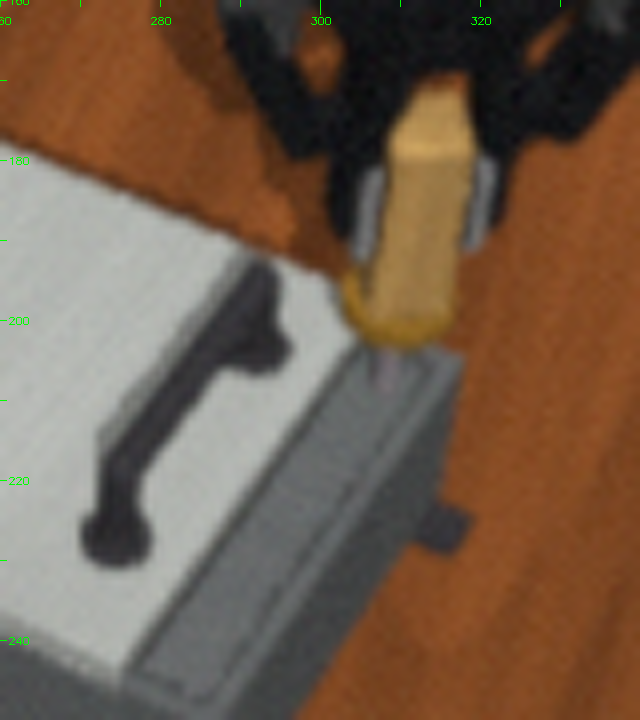

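The pin is at (308,208), box y about -66 mm, still in light contact at about 3.3 N. I'll finish the last few mm.

{"api": "apply_moves", "payload": {
  "series": "0 0 0 0 -0.25 -0.2 0; 0 0 0 0 -0.55 -0.4 0; 0 0 0 0 -0.55 -0.4 0; 0 0 0 0 -0.55 -0.4 0"
}}

```text
time_s: 12.3
position: [0.4805, -0.0244, 0.1293]
tcp_rot: [-146.2, 90.0, -120.2]
force: [-0.2, -1.0, 2.4]
finger_gap: 0.0252
```

Run:
```python
from ch import *
show()
for i in range(3):
    cams.snapshot("top"); p,R,s=pose(); print(p,np.round(s["force"],2),wb(p))
s=cams.snapshot("side");crop(s,280,180,330,230,12,"pics/s8.png")
```

```text
t 12.3 p [ 0.4805 -0.0244  0.1293] jaw 26.02 x [-3.e-04 -5.e-04 -1.e+00] F [-0.21 -1.03  2.41] M [-0.56 -0.01  0.05] gap 0.0252
q [ 21.3  28.7 -33.2 116.9  23.7  40.9  -0.8]
[ 0.48053664 -0.02429724  0.12926063] [ 0.23 -2.71  0.84] [-80.7 -72.8]
[ 0.48050434 -0.02420642  0.12925276] [-0.03 -1.28  1.96] [-80.8 -72.8]
[ 0.48053793 -0.02416249  0.12927886] [-0.12 -1.67  1.  ] [-80.8 -72.7]
```

View pics/s8.png

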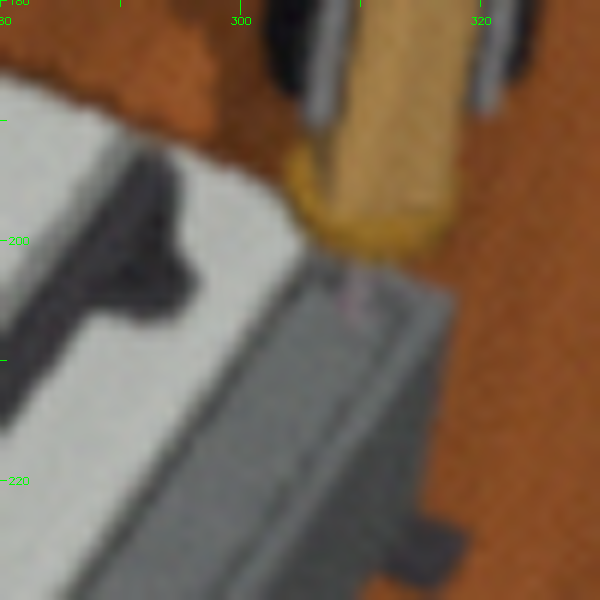

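The pin has reached the right end, at (309,205), box y about -73 mm. Now I'll lift it and carry it back to the stand.

{"api": "apply_moves", "payload": {
  "series": "0 0 0 -2 0 0 0; 0 0 0 -4 0 0 0; 0 0 0 -6 0 0 0; 0 0 0 -7.5 0 0 0; 0 0 0 -7.5 0 0 0; 0 0 0 -7.5 0 0 0"
}}

```text
time_s: 13.25
position: [0.4803, -0.0241, 0.2037]
tcp_rot: [150.5, 90.0, 176.5]
force: [-0.1, 0.2, -2.1]
finger_gap: 0.0255
```

Run:
```python
from ch import *
show()
p,R,s=pose(); print(rel(p,R,[.477,.2835,p[2]],down(26)))
```

```text
t 13.25 p [ 0.4803 -0.0241  0.2037] jaw 26.03 x [-8.e-04  0.e+00 -1.e+00] F [-0.12  0.24 -2.12] M [-0.03  0.06  0.01] gap 0.0255
q [ 25.   22.3 -37.  113.1  17.3  50.1   4.8]
(array([ 0.03, -0.04, -0.02]), array([ 0.  , 27.78, 13.2 ]))
```

{"api": "apply_moves", "payload": {
  "series": "0 0 0 0 4 1.9 0; 0 0 0 0 8 3.8 0; 0 0 0 0 12 5.7 0; 0 0 0 0 16 7.6 0; 0 0 0 0 20 9.5 0; 0 0 0 0 24 11.4 0; 0 0 0 0 27 12.8 0; 0 0 0 0 27.8 13.2 0"
}}

```text
time_s: 14.25
position: [0.4762, 0.2858, 0.2033]
tcp_rot: [140.1, 89.9, 166.3]
force: [-1.1, -1.4, -1.8]
finger_gap: 0.0259
```

{"api": "apply_moves", "payload": {
  "series": "0 0 0 0 0 0 0; 0 0 0 0 0 0 0; 0 0 0 0 0 0 0"
}}

```text
time_s: 14.62
position: [0.4775, 0.2826, 0.2043]
tcp_rot: [-103.5, 90.0, -77.6]
force: [0.5, -0.2, -1.7]
finger_gap: 0.0253
```

Run:
```python
from ch import *
show()
s=cams.snapshot("side");crop(s,245,250,305,320,11,"pics/s9.png")
p,R,_=pose(); print(rel(p,R,[.477,.2835,p[2]],down(26)))
print("tip pred",proj(s,p-[0,0,.075]),"hole pred",proj(s,[.477,.2835,.06]))
```

```text
t 14.62 p [0.4775 0.2826 0.2043] jaw 25.96 x [ 1.e-04 -4.e-04 -1.e+00] F [ 0.5  -0.21 -1.69] M [-0.04 -0.03  0.02] gap 0.0253
q [ -9.1  29.4 -38.4 102.6  21.8  55.6 -30.4]
(array([-0.03, -0.  ,  0.02]), array([-0.  ,  0.08, -0.01]))
tip pred [[274.05094967 292.73536011]] hole pred [[272.54126196 310.46488843]]
```

View pics/s9.png

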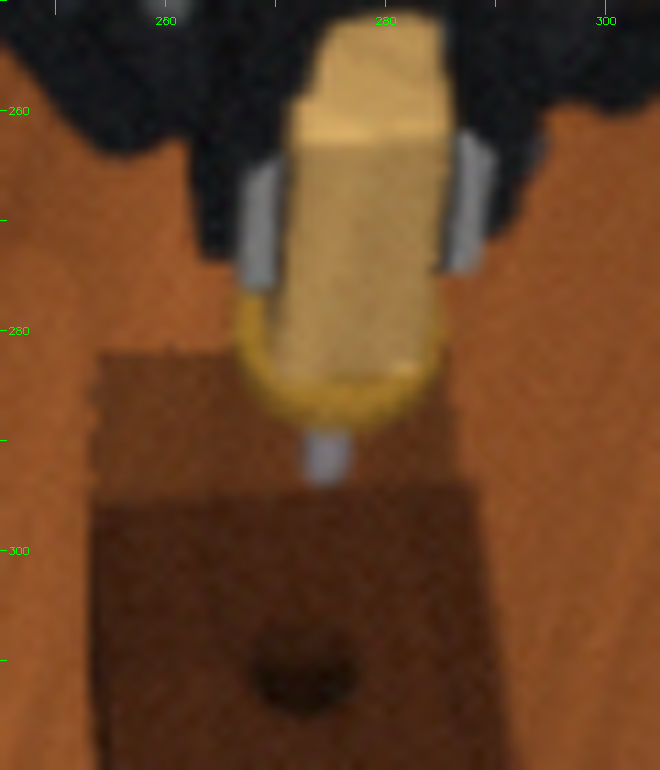

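There is no slip: the pin is at (274.4,294), over the hole at (272.5,311), as it was after the first lift. I'll lower it into the stand.

{"api": "apply_moves", "payload": {
  "series": "0 0 0 2 0.05 0 0; 0 0 0 4 0.05 0 0; 0 0 0 5.5 0.05 0 0; 0 0 0 7 0.05 0 0; 0 0 0 8.5 0.05 0 0; 0 0 0 10 0.05 0 0; 0 0 0 10.8 0.05 0 0; 0 0 0 10.8 0.05 0 0"
}}

```text
time_s: 15.68
position: [0.4767, 0.2841, 0.0958]
tcp_rot: [177.4, 90.0, -156.5]
force: [-0.1, -0.3, -1.4]
finger_gap: 0.0252
```

{"api": "apply_moves", "payload": {
  "series": "0 0 0 0.2 0 0 0; 0 0 0 0.3 0 0 0; 0 0 0 0.3 0 0 0"
}}

```text
time_s: 16.05
position: [0.4771, 0.2842, 0.0935]
tcp_rot: [1.9, 90.0, 27.9]
force: [-0.0, 0.6, -1.7]
finger_gap: 0.0255
```

Run:
```python
from ch import *
show()
s=cams.snapshot("side");crop(s,235,260,305,340,10,"pics/s10.png"); show()
```

```text
t 16.05 p [0.4771 0.2842 0.0935] jaw 26.03 x [ 3.e-04  2.e-04 -1.e+00] F [-0.01  0.61 -1.65] M [0.02 0.02 0.06] gap 0.0255
q [-13.1  37.8 -33.5 107.4  29.4  43.6 -36.8]
t 16.1 p [0.477  0.2842 0.0935] jaw 26.03 x [ 2.e-04  1.e-04 -1.e+00] F [-0.79  0.24 -1.26] M [-0.01 -0.06  0.04] gap 0.0252
q [-13.1  37.8 -33.5 107.4  29.4  43.6 -36.8]
```

View pics/s10.png

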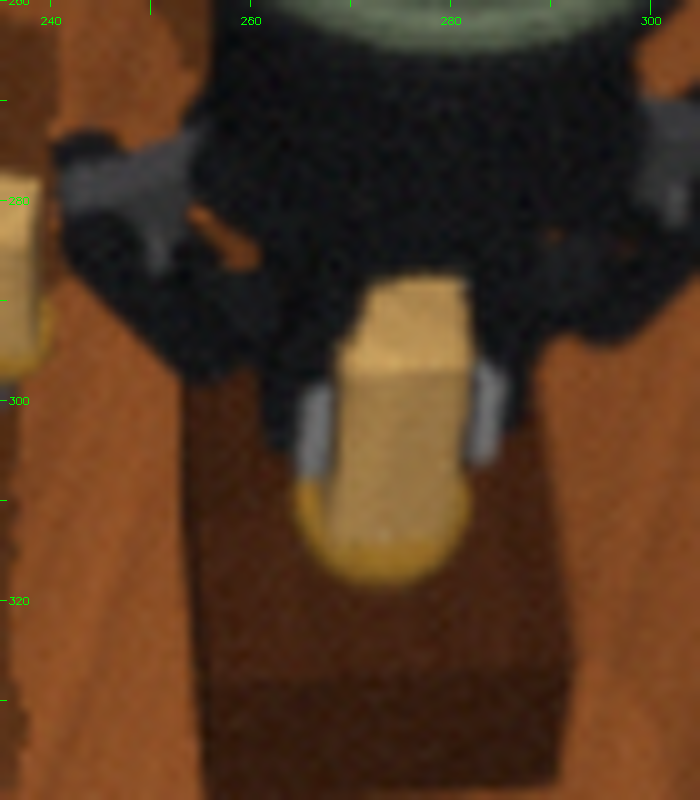

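{"api": "apply_moves", "payload": {
  "series": "0 0 0 0.06 0 0 0; 0 0 0 0.06 0 0 0; 0 0 0 0.06 0 0 0.35; 0 0 0 0.06 0 0 0.5; 0 0 0 0.06 0 0 0.8; 0 0 0 0.06 0 0 1; 0 0 0 0.06 0 0 1; 0 0 0 0.06 0 0 1",
  "force": 20
}}

```text
time_s: 17.1
position: [0.4769, 0.2842, 0.0927]
tcp_rot: [87.2, 90.0, 113.3]
force: [-0.4, -0.1, -0.1]
finger_gap: 0.0857
```

Run:
```python
from ch import *
show()
s=cams.snapshot("side");crop(s,235,260,305,340,10,"pics/s11.png"); show()
```

```text
t 17.1 p [0.4769 0.2842 0.0927] jaw 26.04 x [-0.  0. -1.] F [-0.35 -0.12 -0.14] M [ 0.01 -0.04 -0.03] gap 0.0857
q [-13.1  37.9 -33.4 107.4  29.4  43.5 -36.9]
t 17.15 p [0.4769 0.2842 0.0927] jaw 26.04 x [-1.e-04 -0.e+00 -1.e+00] F [-0.    0.21 -0.3 ] M [-0.   -0.03  0.04] gap 0.0855
q [-13.1  37.9 -33.4 107.4  29.4  43.5 -36.9]
```

View pics/s11.png

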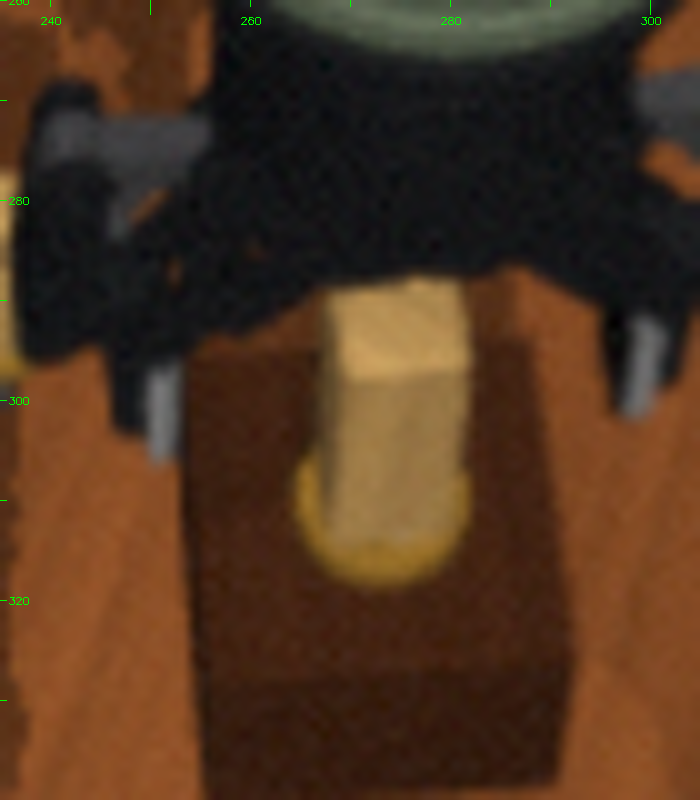

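The scorer stands released in its stand, upright, with the collar flat at (273,317). I'll raise straight up and move over the lid handle.

{"api": "apply_moves", "payload": {
  "series": "0 0 0 -3 0 0 1; 0 0 0 -6 0 0 1; 0 0 0 -9 0 0 1; 0 0 0 -12 0 0 1; 0 0 0 -12 0 0 1; 0 0 0 -12 0 0 1"
}}

```text
time_s: 17.9
position: [0.4768, 0.2839, 0.2122]
tcp_rot: [-155.1, 90.0, -129.1]
force: [-0.5, -0.0, 0.8]
finger_gap: 0.0854
```

Run:
```python
from ch import *
show()
s=cams.snapshot("side");t=cams.snapshot("top");crop(s,235,260,305,340,7,"pics/s12.png");
p,R,_=pose(); h=bw(-45,0,.2); print(h,rel(p,R,h,down(-11)))
```

```text
t 17.9 p [0.4768 0.2839 0.2122] jaw 26.03 x [-3.e-04 -4.e-04 -1.e+00] F [-0.54 -0.04  0.81] M [-0.03  0.02  0.04] gap 0.0854
q [ -8.9  29.  -38.8 102.1  21.3  56.5 -30.2]
[0.52952678 0.0403864  0.2       ] (array([ 3.705e+01, -7.000e-02,  3.000e-02]), array([  1.19, -24.2 ,  -5.94]))
```

View pics/s12.png

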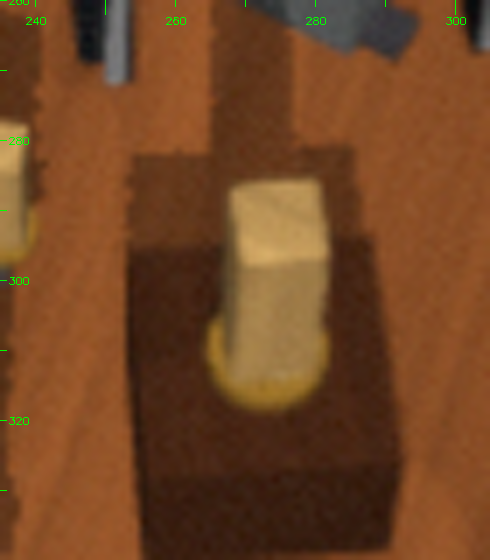

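The scorer stands the way it started. Moving on to the lid handle.

{"api": "apply_moves", "payload": {
  "series": "6 0 0 0 -4 -1 1; 12 0 0 0 -8 -2 1; 18 0 0 0 -12 -3 1; 24 0 0 0 -16 -4 1; 30 0 0 0 -20 -5 1; 35 0 0 0.5 -23 -5.7 1; 37 0 0 1.2 -24.2 -5.9 1; 37 0 0 1.2 -24.2 -5.9 1"
}}

```text
time_s: 19.0
position: [0.5299, 0.041, 0.1998]
tcp_rot: [-178.8, 89.9, 170.2]
force: [-0.7, 0.2, 0.9]
finger_gap: 0.0855
```

{"api": "apply_moves", "payload": {
  "series": "0 0 0 0 0 0 1; 0 0 0 0 0 0 1; 0 0 0 0 0 0 1"
}}

```text
time_s: 19.38
position: [0.5301, 0.0414, 0.2008]
tcp_rot: [42.6, 90.0, 31.7]
force: [1.1, 0.4, 0.2]
finger_gap: 0.0852
```

Run:
```python
from ch import *
show()
p,R,_=pose(); h=bw(-45,0,.14); print(rel(p,R,h,down(-11)),wb(p))
s=cams.snapshot("side");t=cams.snapshot("top");crop(s,205,130,335,260,6,"pics/s13.png");crop(t,190,170,290,260,6,"pics/t13.png")
for z in(.076,.108): print(z,[proj(s,bw(-45,y,z)).round(1).tolist() for y in(45,-45)])
```

```text
t 19.38 p [0.5301 0.0414 0.2008] jaw -10.9 x [ 2.e-04  1.e-04 -1.e+00] F [1.14 0.44 0.25] M [0.03 0.02 0.03] gap 0.0852
q [ 10.2  25.6 -28.  106.5  15.   51.5 -35.8]
(array([ 0.1 ,  0.01, -0.01]), array([ 6.08, -0.11, -0.04])) [-44.6   1.1]
0.076 [[[274.3, 227.4]], [[291.7, 203.5]]]
0.108 [[[275.0, 218.6]], [[292.7, 194.6]]]
```

View pics/s13.png

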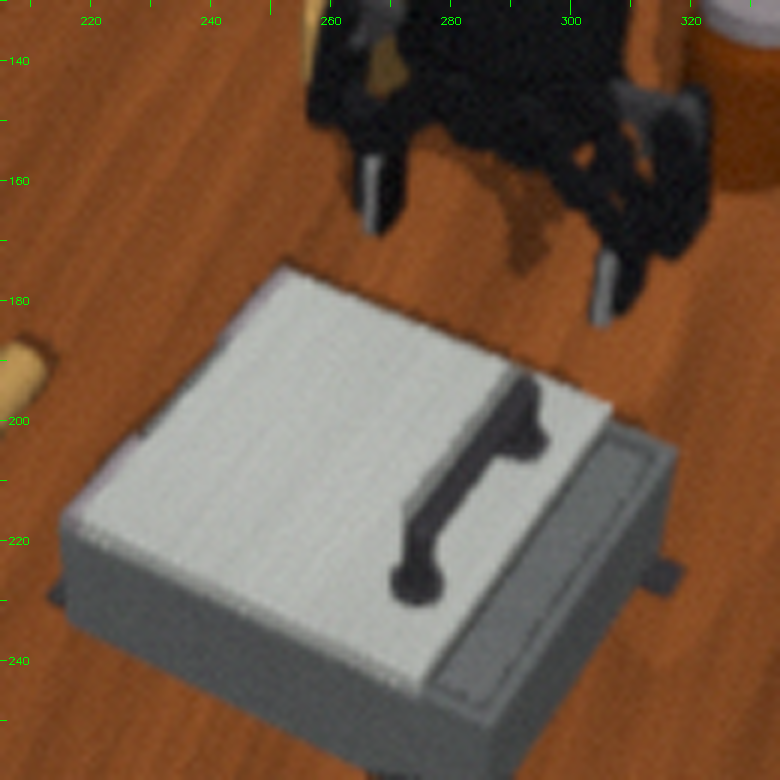

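{"api": "apply_moves", "payload": {
  "series": "0.1 0 0 2 -0.1 0 1; 0.1 0 0 4 -0.1 0 1; 0.1 0 0 6 -0.1 0 1; 0.1 0 0 8 -0.1 0 1; 0.1 0 0 10 -0.1 0 1; 0.1 0 0 11.2 -0.1 0 1; 0.1 0 0 11.2 -0.1 0 1; 0.1 0 0 11.2 -0.1 0 1"
}}

```text
time_s: 20.48
position: [0.5303, 0.0399, 0.0893]
tcp_rot: [19.5, 90.0, 8.5]
force: [-0.1, 0.7, 0.4]
finger_gap: 0.0852
```

Run:
```python
from ch import *
show()
p,R,_=pose(); h=bw(-45,0,.089); print(rel(p,R,h,down(-11)),wb(p))
s=cams.snapshot("side");crop(s,240,160,330,260,7,"pics/s14.png")
```

```text
t 20.48 p [0.5303 0.0399 0.0893] jaw -11.06 x [ 8.e-04  1.e-04 -1.e+00] F [-0.11  0.68  0.42] M [-0.05 -0.05 -0.02] gap 0.0852
q [  6.8  34.7 -23.8 111.4  21.7  38.3 -41.6]
(array([-0.06,  0.04, -0.01]), array([ 0.03,  0.03, -0.09])) [-44.1  -0.3]
```

View pics/s14.png

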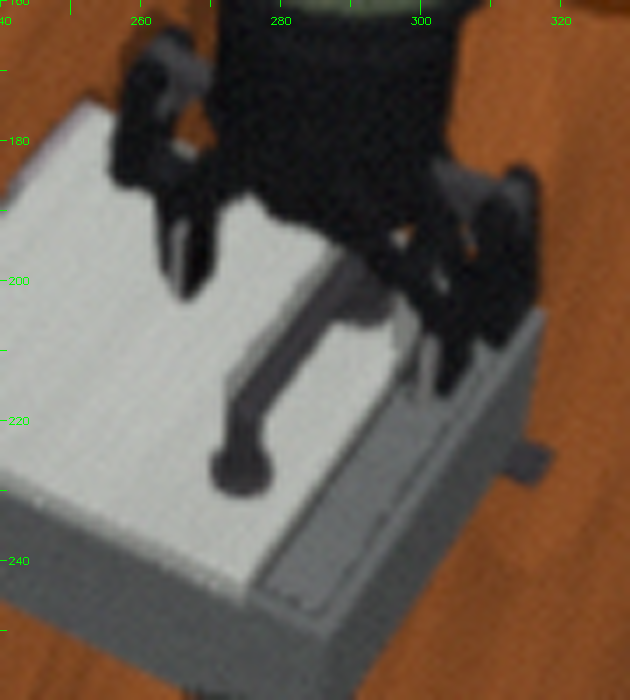

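{"api": "apply_moves", "payload": {
  "series": "0 0 0 0 0 -0.1 1; 0 0 0 0 0 -0.1 1; 0 0 0 0 0 -0.1 0; 0 0 0 0 0 -0.1 0; 0 0 0 0 0 -0.1 0; 0 0 0 0 0 -0.1 0; 0 0 0 0 0 -0.1 0; 0 0 0 0 0 -0.1 0",
  "force": 70
}}

```text
time_s: 21.52
position: [0.5307, 0.0398, 0.089]
tcp_rot: [16.9, 89.8, 5.8]
force: [11.1, -2.2, -4.1]
finger_gap: 0.0103
```

Run:
```python
from ch import *
show()
s=cams.snapshot("side");crop(s,240,160,330,260,7,"pics/s15.png")
p,R,_=pose(); print(wb(p))
# arc: rotate about hinge by th; positive opening = front edge up
ax=np.r_[C@np.array([0,1.]),0]; H=bw(90,0,.070)
for th in(.01,.03,.06,.08,.10,.13,.135):
    Q=Ro.from_rotvec(ax*th)   # check direction
    p2=H+Q.apply(p-H); R2=Q*R
    print(th,(p2-p).round(4),rel(p,R,p2,R2))
```

```text
t 21.52 p [0.5307 0.0398 0.089 ] jaw -11.09 x [ 3.3e-03  3.0e-04 -1.0e+00] F [11.07 -2.17 -4.14] M [-0.5  -2.22 -0.04] gap 0.0103
q [  6.7  34.7 -23.7 111.4  21.8  38.1 -41.7]
[-43.7  -0.4]
0.01 [ 0.0002 -0.      0.0013] (array([ 0.  ,  0.57, -0.  ]), array([-0.13,  0.  ,  0.02]))
0.03 [ 0.0006 -0.0001  0.004 ] (array([ 0.  ,  1.72, -0.  ]), array([-0.4 ,  0.  ,  0.06]))
0.06 [ 0.0014 -0.0003  0.008 ] (array([ 0.  ,  3.44, -0.01]), array([-0.8 ,  0.  ,  0.14]))
0.08 [ 0.0019 -0.0004  0.0106] (array([ 0.  ,  4.58, -0.01]), array([-1.06,  0.  ,  0.2 ]))
0.1 [ 0.0025 -0.0005  0.0132] (array([ 0.01,  5.73, -0.01]), array([-1.32,  0.  ,  0.26]))
0.13 [ 0.0035 -0.0007  0.0172] (array([ 0.01,  7.45, -0.01]), array([-1.72,  0.  ,  0.37]))
0.135 [ 0.0037 -0.0007  0.0178] (array([ 0.01,  7.73, -0.01]), array([-1.78,  0.  ,  0.38]))
```

View pics/s15.png

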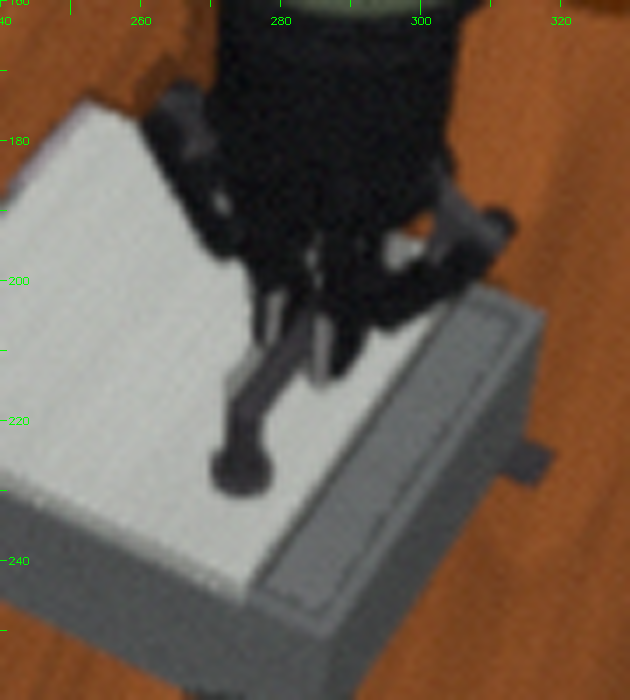

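The bar is gripped at its middle, with an 11 N sideways preload that I'll ease as I start lifting. I'll lift slowly along the hinge arc.

{"api": "apply_moves", "payload": {
  "series": "0 0 0 0 0 0.1 0; 0 0 0 0 0 0.1 0; 0 0.3 0 -0.07 0 0.11 0; 0 0.6 0 -0.13 0 0.12 0; 0 0.9 0 -0.2 0 0.13 0; 0 1.15 0 -0.27 0 0.14 0; 0 1.4 0 -0.33 0 0.15 0; 0 1.7 0 -0.4 0 0.16 0"
}}

```text
time_s: 22.58
position: [0.531, 0.0397, 0.0921]
tcp_rot: [178.9, 88.3, 167.9]
force: [10.4, -0.2, -15.4]
finger_gap: 0.0097
```

Run:
```python
from ch import *
show()
p,R,_=pose(); print(wb(p), "pitch",np.degrees(np.arcsin(R.as_matrix()[0,0])))
```

```text
t 22.57 p [0.531  0.0397 0.0921] jaw -11.07 x [-0.0286  0.0062 -0.9996] F [ 10.38  -0.15 -15.41] M [-0.09 -2.06 -0.07] gap 0.0097
q [  7.6  35.3 -24.6 109.8  20.4  40.9 -40. ]
[-43.4  -0.4] pitch -1.639037191327747
```

Run:
```python
from ch import *
s=cams.snapshot("side");crop(s,210,160,330,260,6,"pics/s16.png"); show()
```

```text
t 22.62 p [0.5311 0.0397 0.0922] jaw -11.07 x [-0.0289  0.0062 -0.9996] F [ 10.08   0.33 -14.05] M [-0.01 -1.93 -0.03] gap 0.0098
q [  7.7  35.3 -24.6 109.7  20.4  40.9 -40. ]
```

View pics/s16.png

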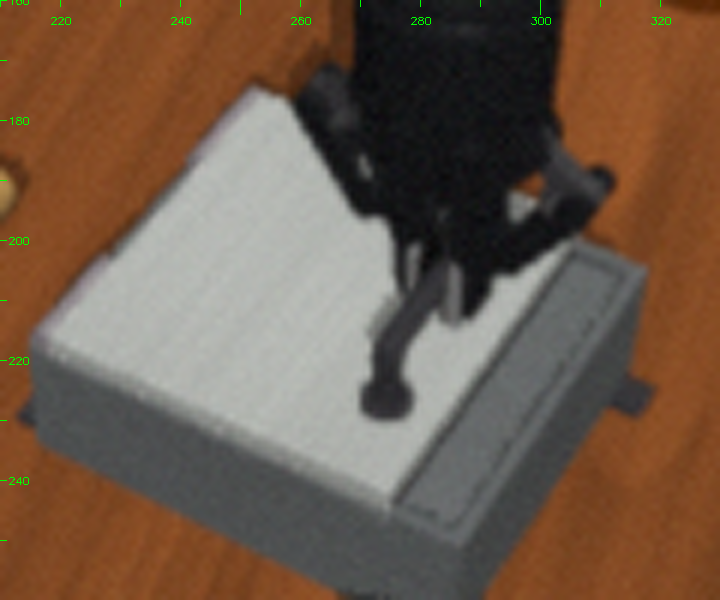

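{"api": "apply_moves", "payload": {
  "series": "0 0 0 0 0 0.1 0; 0 0.3 0 -0.07 0 0.11 0; 0 0.6 0 -0.13 0 0.12 0; 0 0.9 0 -0.2 0 0.13 0; 0 1.15 0 -0.27 0 0.14 0; 0 1.4 0 -0.33 0 0.15 0; 0 1.7 0 -0.4 0 0.16 0; 0 1.7 0 -0.4 0 0.16 0"
}}

```text
time_s: 23.62
position: [0.5321, 0.0394, 0.0967]
tcp_rot: [-179.9, 86.6, 169.0]
force: [-3.6, 2.3, -4.8]
finger_gap: 0.0103
```

Run:
```python
from ch import *
show()
s=cams.snapshot("side");crop(s,210,160,330,260,6,"pics/s17.png"); show()
p,R,_=pose(); print(wb(p), "pitch",np.degrees(np.arcsin(R.as_matrix()[0,0])))
ax=np.r_[C@np.array([0,1.]),0]; H=bw(90,0,.070)
for th in (0,.03,.06):
    Q=Ro.from_rotvec(ax*th)
    print(th,[proj(s,H+Q.apply(bw(x,y,z)-H)).round(1)[0].tolist() for x,y,z in((-68,85,.076),(-45,45,.076),(-68,-85,.076),(-45,45,.108))])
```

```text
t 23.62 p [0.5321 0.0394 0.0967] jaw -11.06 x [-0.0587  0.0114 -0.9982] F [-3.56  2.28 -4.78] M [ 0.44  0.54 -0.03] gap 0.0103
q [  8.4  35.8 -25.4 108.   19.1  43.8 -38.5]
t 23.68 p [0.5321 0.0394 0.0967] jaw -11.06 x [-0.0586  0.0114 -0.9982] F [-2.57  2.59 -5.81] M [ 0.45  0.53 -0.06] gap 0.0097
q [  8.4  35.8 -25.4 108.   19.1  43.8 -38.5]
[-42.3  -0.4] pitch -3.35848271056646
0 [[274.7, 243.0], [274.3, 227.4], [307.0, 197.1], [275.0, 218.6]]
0.03 [[274.7, 241.7], [274.3, 226.3], [307.1, 195.7], [274.6, 217.2]]
0.06 [[274.7, 240.4], [274.3, 225.1], [307.1, 194.4], [274.2, 215.9]]
```

View pics/s17.png

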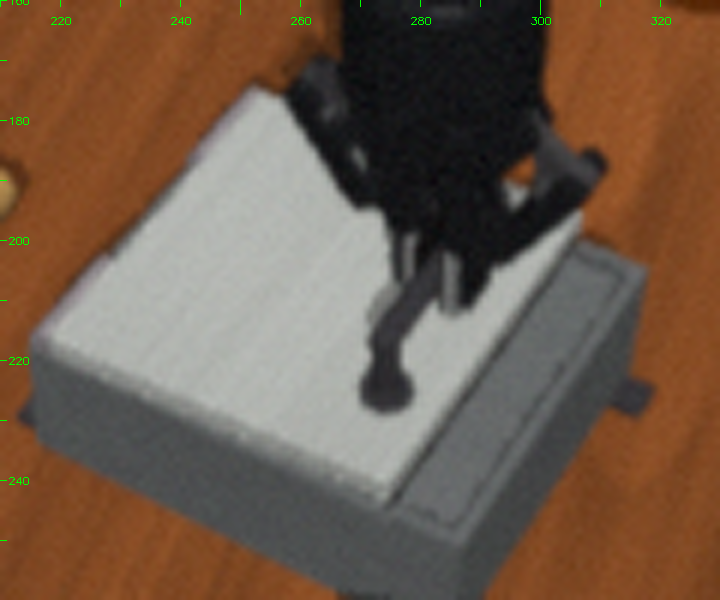

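The lid has broken free and is following the tool: the leg base moved up from v=227.5 to 224.7, the angle is about 0.06 rad and the pull is down to about 5 N.

Run:
```python
from ch import *
p,R,_=pose()
ax=np.r_[C@np.array([0,1.]),0]; H=bw(90,0,.070)
for th in(.02,.04,.06,.074):
    Q=Ro.from_rotvec(ax*th); print(th,rel(p,R,H+Q.apply(p-H),Q*R))
```

```text
0.02 (array([-0.  ,  1.15, -0.  ]), array([-0.27,  0.  ,  0.04]))
0.04 (array([-0.  ,  2.29, -0.  ]), array([-0.53,  0.  ,  0.09]))
0.06 (array([-0.  ,  3.44, -0.  ]), array([-0.8 ,  0.  ,  0.14]))
0.074 (array([-0.  ,  4.24, -0.  ]), array([-0.98,  0.  ,  0.18]))
```

{"api": "apply_moves", "payload": {
  "series": "0 0.6 0 -0.14 0 0.02 0; 0 1.2 0 -0.27 0 0.04 0; 0 1.8 0 -0.41 0 0.06 0; 0 2.3 0 -0.53 0 0.09 0; 0 2.9 0 -0.66 0 0.11 0; 0 3.5 0 -0.8 0 0.14 0; 0 3.9 0 -0.9 0 0.16 0; 0 4.2 0 -0.98 0 0.18 0"
}}

```text
time_s: 24.68
position: [0.5343, 0.039, 0.1063]
tcp_rot: [-180.0, 82.3, 168.9]
force: [-5.0, 3.0, -4.7]
finger_gap: 0.0098
```

{"api": "apply_moves", "payload": {
  "series": "0 0 0 0 0 0 0; 0 0 0 0 0 0 0; 0 0 0 0 0 0 0; 0 0 0 0 0 0 0"
}}

```text
time_s: 25.18
position: [0.5343, 0.039, 0.1063]
tcp_rot: [-180.0, 82.3, 169.0]
force: [-5.3, 1.8, -3.4]
finger_gap: 0.0097
```

Run:
```python
from ch import *
show()
s=cams.snapshot("side");t=cams.snapshot("top");crop(s,210,160,330,260,6,"pics/s18.png");cv2.imwrite("pics/full18.png",np.hstack([s["img"],t["img"]])[:,:,::-1][:, ::1]) ; show()
cv2.imwrite("pics/fs18.png",s["img"][:,:,::-1])
p,R,_=pose(); print(wb(p), "pitch",np.degrees(np.arcsin(R.as_matrix()[0,0])))
ax=np.r_[C@np.array([0,1.]),0]; H=bw(90,0,.070)
for th in (0,.06,.1,.13,.15):
    Q=Ro.from_rotvec(ax*th)
    print(th,[proj(s,H+Q.apply(bw(x,y,z)-H)).round(1)[0].tolist() for x,y,z in((-68,85,.076),(-45,45,.076),(-68,-85,.076),(-45,45,.108))])
```

```text
t 25.18 p [0.5343 0.039  0.1063] jaw -11.06 x [-0.1308  0.0255 -0.9911] F [-5.27  1.79 -3.45] M [ 0.52  0.94 -0.1 ] gap 0.0097
q [  9.8  37.2 -26.7 103.9  16.5  50.4 -35.5]
t 25.27 p [0.5343 0.039  0.1063] jaw -11.06 x [-0.1308  0.0255 -0.9911] F [-4.22  2.63 -3.  ] M [ 0.49  0.95 -0.04] gap 0.0099
q [  9.8  37.2 -26.7 103.9  16.5  50.4 -35.5]
[-40.   -0.5] pitch -7.516536917985087
0 [[274.7, 243.0], [274.3, 227.4], [307.0, 197.1], [275.0, 218.6]]
0.06 [[274.7, 240.4], [274.3, 225.1], [307.1, 194.4], [274.2, 215.9]]
0.1 [[274.5, 238.5], [274.1, 223.5], [307.1, 192.5], [273.6, 214.0]]
0.13 [[274.3, 237.1], [274.0, 222.3], [307.1, 191.1], [273.0, 212.6]]
0.15 [[274.2, 236.1], [273.8, 221.5], [307.0, 190.2], [272.7, 211.7]]
```

View pics/s18.png

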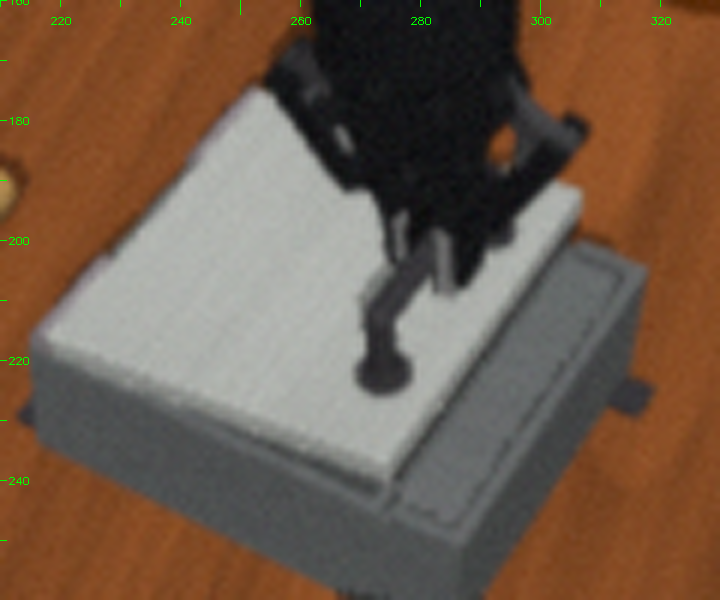

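View pics/fs18.png

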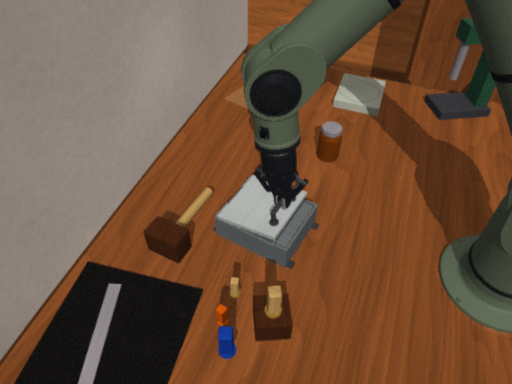

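The leg base is at (274,222), and 0.13 rad predicts 222.3. The tool's rise gives about 0.13 rad as well, and the pose and forces are steady. The jar at (330,140), the mallet and the scorer are undisturbed, so I'm handing it in.

Run:
```python
from ch import *
from workcell import workorder
t=cams.snapshot("top"); cv2.imwrite("pics/ft18.png",t["img"][:,:,::-1])
print(workorder.job_done()); show()
```

```text
the job is handed in; nothing more can be done
None
the job is handed in; nothing more can be done
```

View pics/ft18.png

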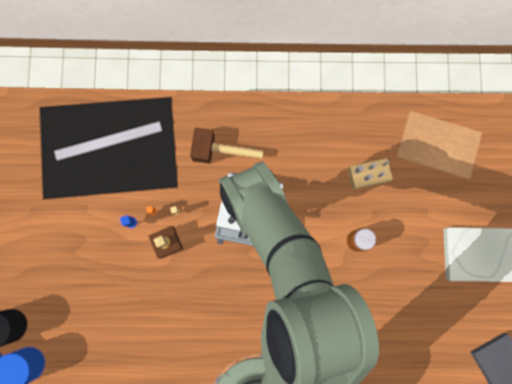

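The job is done and handed in at about 25 s of the 64 s allowed, with the lid held at its vent height. I drew the scorer once along the channel, from 9 mm short of the left end to about 6 mm short of the right end. Its spring carried about 3 N, roughly 6 mm of its 14 mm travel. I then stood it back upright in its stand and let go, broke the lid free (about 15 N pull at the highest reading, down to 3–5 N after) and kept hold of the handle.

- **Lid angle:** the tool's height gives about 0.13 rad. The handle leg in the picture gives 0.13–0.14. The lid's two front corners disagree more (0.12 and 0.155), which I put down to how exactly I could read those pixels.
- **Grip on the handle bar:** the finger gap read about 10 mm on the 12 mm bar, a bit tighter than expected. The lid followed the tool with no slip seen. A sideways load of about 5 N, up to 11 N earlier, stayed on the grip.
- **Bystanders:** the jar, mallet, punch block and scorer look unmoved in the last pictures.

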